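Kit the corner angles and collar for a shell

TASK

Collect the joining set for the moulded shell in the plywood tray: nest the three white angle sections on the black saddle, the shortest first, then the middle one, then the longest on top, each fully seated ridge over ridge, legs aligned and centred by eye along the saddle, and put the ring-shaped collar down over the steel post until it rests at the bottom. The flat-topped U channel and the solid disc do not belong to the set: leave them where they lie.

Things in the scene. Friction and masses are not known exactly. Their poses are not given: they have to be found in the camera images.
- tray: Low fixed plywood tray, 130 x 260 mm, 14 mm high, walls and floor 5 mm thick; origin at the centre of its underside, x across, y along its length. The saddle stands in one half of it and the post in the other (which is which varies).
- saddle: Black plastic ridge fixed in the tray, tent-shaped like the angles and 36 mm long along its x, 54 mm across (y). Origin at the centre of its foot, on the tray floor 5 mm above the table; its ridge is 48 mm above the origin. An angle seated on it sits with its underside 24 mm above the saddle's origin; each further angle nested on top sits 5.7 mm higher than the one below it.
- post: Upright steel post fixed in the tray, 12 mm across and 41 mm tall with a tapered top, on a foot disc 34 mm across and 3 mm thick. Origin at the centre of its foot, on the tray floor 5 mm above the table; z up.
- angle_small: A white-painted angle section (equal-leg 90 degree corner piece) lying like a tent, ridge up: 40 mm long, legs 38 mm, 4 mm thick, 54 mm across the feet, about 32 g. Origin: on the underside, below the middle of the ridge. x runs along the ridge (either way round is the same part), z up; the ridge stands 29.7 mm above the origin, the inside corner of the V 24 mm. It can be picked from above by its two ends, closing along x, just under the ridge. The shortest of the three.
- angle_medium: A white-painted angle section (equal-leg 90 degree corner piece) lying like a tent, ridge up: 54 mm long, legs 38 mm, 4 mm thick, 54 mm across the feet, about 43 g. Origin: on the underside, below the middle of the ridge. x runs along the ridge (either way round is the same part), z up; the ridge stands 29.7 mm above the origin, the inside corner of the V 24 mm. It can be picked from above by its two ends, closing along x, just under the ridge. The middle one of the three.
- angle_large: A white-painted angle section (equal-leg 90 degree corner piece) lying like a tent, ridge up: 68 mm long, legs 38 mm, 4 mm thick, 54 mm across the feet, about 54 g. Origin: on the underside, below the middle of the ridge. x runs along the ridge (either way round is the same part), z up; the ridge stands 29.7 mm above the origin, the inside corner of the V 24 mm. It can be picked from above by its two ends, closing along x, just under the ridge. The longest of the three.
- collar: Plain aluminium collar (a ring): 44 mm outside, 30 mm hole right through, 30 mm high, standing on its end. Origin at the centre of its underside, z up. Down over the post it rests on the post's foot disc, with its underside 3 mm above the post's origin.
- channel: Look-alike that stays: a white-painted U channel lying open side down, flat-topped, 62 mm long (x) and 36 mm wide (y), 28 mm high, 4 mm thick. Origin at the centre of its underside.
- puck: Look-alike that stays: a solid aluminium disc without a hole, 44 mm across, 30 mm high. Origin at the centre of its underside.
Mind the look-alikes: they are no part of the job. Leave any turquoise look-alike of the collar alone. Leave any purple look-alike of the angle_large alone.

How it is judged (in metres and radians):
At the end, for the whole second after the job is handed in: Angles nested on the saddle, small, medium, large upwards: within 12 mm along and 5 mm across it, 2.7 mm of seated height, 0.12 rad in line and level. Collar upright round the post, underside under 7 mm above the post origin. All at rest; channel and disc within 30 mm of their start (x of angle_small in the frame of saddle between -0.012 and 0.012 m and y of angle_small in the frame of saddle between -0.005 and 0.005 m and z of angle_small in the frame of saddle between 0.0213 and 0.0267 m and angle between the x axis of each of angle_small, angle_medium, angle_large and the x axis of saddle, either way round below 0.12 rad and angle between each of angle_small, angle_medium, angle_large, collar's own z axis and vertical below 0.12 rad and x of angle_medium in the frame of saddle between -0.012 and 0.012 m and y of angle_medium in the frame of saddle between -0.005 and 0.005 m and z of angle_medium in the frame of saddle between 0.027 and 0.0324 m and x of angle_large in the frame of saddle between -0.012 and 0.012 m and y of angle_large in the frame of saddle between -0.005 and 0.005 m and z of angle_large in the frame of saddle between 0.0327 and 0.0381 m and horizontal distance between collar and post below 0.0115 m and z of collar in the frame of post below 0.007 m and linear speed of each of angle_small, angle_medium, angle_large, collar below 0.02 m/s and angular speed of each of angle_small, angle_medium, angle_large, collar below 0.3 rad/s and distance of each of channel, puck from where it was at the start of the episode below 0.03 m); the robot touches nothing.
It fails at once if the U channel or the solid disc is moved more than 30 mm (distance of any of channel, puck from where it was at the start of the episode above 0.03 m).
It also fails if it takes over 106 s, if anything falls off the work surface, if the arm or the gripper's body presses on something with over 40 N, if the wrist force passes 120 N, or if a joint passes its speed limit or range.

ROBOT

A 7-joint arm with a two-finger parallel gripper is mounted at the origin on the work surface. World frame = base frame: x ahead of the robot, y to its left, z up, the work surface at z = 0. Lengths are in mm, angles in rad, forces in N, time in s.
With the tool pointing down it reaches from about 350 to 900 mm from the base axis. Payload 7.2 kg.
Tool frame: the origin (TCP) lies midway between the tips of the shut fingers; the grasp point (between the pads) lies ctrl.hold_point_z behind it (ctrl.hold_point_z is the distance from the TCP to the grasp point, in mm); z points along the fingers, y is the line along which they close (so a half turn about z gives the same grasp; the last joint's range is limited). The gripper opens to 88 mm and grips with 3 to 60 N. Pads are 20 mm wide; open, the fingers measure 115 mm over their backs; the gripper's body (75 mm by 178 mm) begins 61 mm behind the grasp point.
Start: joints at [-1.308, 0.411, -0.013, 1.596, 0.006, 1.134, -0.082], TCP at [203.009, 591.114, 222.653] pointing down, gripper open.
Joint ranges: [-2.95, 2.95], [-0.29, 1.99], [-1.47, 1.44], [0.14, 2.54], [-1.03, 4.17], [0.13, 1.85], [-2.86, 2.86]. Speed limits (rad/s): [2.39, 2.39, 3.01, 3.01, 3.14, 3.14, 3.14].

INTERFACE

Orientations are given as [roll, pitch, yaw] about the fixed x, y, z axes, in that order (R = Rz(yaw) Ry(pitch) Rx(roll)).
In Python, from workcell import ctrl gives the robot as it stands.
- The arm moves only by the tool move_arm, never from a script. Its argument "moves" is a list that holds one entry, the list of rows, each a list of 7 numbers: the shift along the tool's x, y, z in m, then the turn, a rotation vector about the tool's x, y, z in degrees, then the finger opening in m, from 0 to 0.0878. In form: [[[x, y, z, wx, wy, wz, claw], ...]]. A call has 1 to 5 rows; each row is the pose to reach, as a shift and turn from the pose commanded when the call began, along the tool's axes at that moment; what a row does not reach only later rows make up. A row lasts 1/8 s, in which the tool goes at most 62.5 mm and 10.7 degrees, less where a joint would pass 70% of its speed; a pose out of reach is approached as far as the arm can. A call with a gripper value outside its range is refused whole. The fingers move at their own pace and stop on an object; the grip force is fixed at half the most. Time passes only in rows, so rows that repeat a pose let the fingers close. It gives the time, the measured TCP pose, the force, the opening and the grip force at its end, in the units of the state.
- ctrl.get_state(): the state, without advancing time (a new reading comes with each control period).
- ctrl.get_image(name): name is "scene" or "top" or "wrist"; returns a dict with "frame" (384x512x3 uint8, red, green, blue), "K" (3x3 intrinsics, pixels), "view" (4x4, takes a point from world to camera coordinates). Camera axes: x right, y down, z forward; pixel columns grow to the right and rows downward; lengths in mm; the calibration is good to about 2 mm. A picture is of the moment at which its call begins. There is no depth.
- ctrl.job_done(): hands the job in; it is judged then, once.
Trained networks look in a picture, given as the dict that the camera call returned (one of the last four; its "shot" number tells which), for a name from the list of things; names that differ only in an ending like _2 or _b are one class to them, and where a whole thing is asked for, a point or a joint stands for the part that bears it (a point fixed in the world has none). Each returns a list of dicts, best first, with "score" (0 to 1); they miss things now and then, are a little off and sometimes report something else, mostly with a low value. They report only what shows in the picture. A call takes as long as a camera call. They do not tell look-alikes from the thing itself.
- ctrl.look_for(label, picture): "location" ([column, row] as shares, 0 to 1, of the picture: columns of its width, rows of its height, amid what is visible of it).
- ctrl.pinpoint(label, picture): "location" ([column, row] as shares, 0 to 1, of the picture: columns of its width, rows of its height: a listed point, or the origin of a listed thing).
The state is a dict: "time": time; "qpos": joint angles; "joint_velocities": joint speeds; "joint_torque": joint torques, N m; "eef_pos": TCP position; "orientation": TCP orientation; "contact_force": force on the tool from outside, world axes, zero at the start; "torque": the same for the moment, N m; "finger_gap": opening from 0.0 (shut) to 1.0 (fully open); "grip_force": force on a finger pad.
Only numpy, scipy, OpenCV 4.12 (cv2) and the standard library are available. Lean on these libraries where they do the work, as an engineer would, in place of code of your own. Each camera call takes 0.05 s, during which the arm holds its last target. There are 200 camera calls.

## Working session

There is one attempt and no reset: what is moved stays moved. The work goes in short steps, Python scripts to look and compute and a tool call to move; the robot and the scene stay as the last step left them, time stands still between calls to the robot, and variables do not carry over. Pictures are saved under pics/ and viewed, at most 14 in all, crops included, and the job is handed in when it is done.

Besides the shell and the picture viewer there is one more tool, called after "Request:" as a command line: name --argument value ..., lists and objects as JSON in quotes. move_arm: Moves the arm, as the interface text tells. Its arguments: {"type":"object","properties":{"moves":{"type":"array","items":{"type":"array","items":{"type":"array","items":{"type":"number"}}}}},"required":["moves"]}

```bash
ls; mkdir -p pics
python3 - <<'E'
from workcell import ctrl
import cv2, numpy as np
print(ctrl.get_state(), ctrl.hold_point_z)
for n in ["scene","top","wrist"]:
    p=ctrl.get_image(n); cv2.imwrite(f"pics/{n}0.png",p["frame"][:,:,::-1])
    print(n,p["K"].round(1).tolist(),p["view"].round(3).tolist())
    if n!="wrist":
      for l in ["tray","saddle","post","angle_small","angle_medium","angle_large","collar","channel","puck"]:
        r=ctrl.pinpoint(l,p); print(l,[(round(d["score"],2),[round(d["location"][0]*512,1),round(d["location"][1]*384,1)]) for d in r[:4]])
a=cv2.imread("pics/top0.png");b=cv2.imread("pics/scene0.png")
cv2.imwrite("pics/both0.png",cv2.resize(np.hstack([a,b]),(800,300)))
print(ctrl.get_state()["time"])
E
```

```text
pics
{'time': 0.0, 'qpos': array([-1.30820476,  0.41191516, -0.01269874,  1.59703692,  0.00561125,
        1.13432535, -0.08217569]), 'joint_velocities': array([ 0.00243582,  0.00144822,  0.00134648,  0.00021948,  0.00088677,
       -0.00061394,  0.00090631]), 'joint_torque': array([ 3.60537354e-05, -5.87944543e+01,  6.41826298e-01, -2.91073072e+01,
       -5.37449168e-02,  1.84462307e-02,  1.59383908e-04]), 'eef_pos': array([202.87928721, 590.61072684, 221.80258192]), 'orientation': array([-3.13994885e+00,  1.32626492e-04,  2.81084270e+00]), 'contact_force': array([-0.16161154,  0.73637973,  0.49447209]), 'torque': array([ 0.01974713, -0.00911992, -0.00839686]), 'grip_force': 0.0, 'finger_gap': 1.0018050187203034} 18.700000000000003
scene [[447.4, 0.0, 255.6], [0.0, 447.4, 191.3], [0.0, 0.0, 1.0]] [[0.357, 0.934, -0.008, -202.472], [0.619, -0.243, -0.747, -258.287], [-0.7, 0.262, -0.665, 1353.082], [0.0, 0.0, 0.0, 1.0]]
tray [(0.23, [376.9, 202.2])]
saddle [(0.6, [237.8, 280.0])]
post [(0.7, [294.4, 250.2])]
angle_small [(0.81, [179.1, 210.7])]
angle_medium [(0.98, [101.6, 229.4])]

[... 273 characters left out ...]
, -1.0, 0.02, 29.956], [-0.99, -0.006, -0.139, 496.513], [0.139, -0.02, -0.99, 919.066], [0.0, 0.0, 0.0, 1.0]]
tray [(0.72, [268.5, 136.7])]
saddle [(0.83, [289.8, 133.1])]
post [(0.55, [246.1, 140.3])]
angle_small [(0.79, [315.0, 214.2]), (0.32, [267.6, 139.7])]
angle_medium [(0.85, [372.9, 211.3])]
angle_large [(0.82, [213.5, 211.3]), (0.69, [193.1, 253.1])]
collar [(0.73, [120.4, 204.4]), (0.59, [152.2, 209.6]), (0.44, [147.7, 245.1])]
channel [(0.65, [153.2, 164.3])]
puck [(0.71, [255.7, 205.1])]
wrist [[297.2, 0.0, 259.2], [0.0, 297.2, 195.6], [0.0, 0.0, 1.0]] [[0.325, 0.946, -0.001, -625.354], [0.904, -0.311, 0.294, -35.308], [0.278, -0.096, -0.956, 392.213], [0.0, 0.0, 0.0, 1.0]]
1.05
```

View both.

View pics/both0.png

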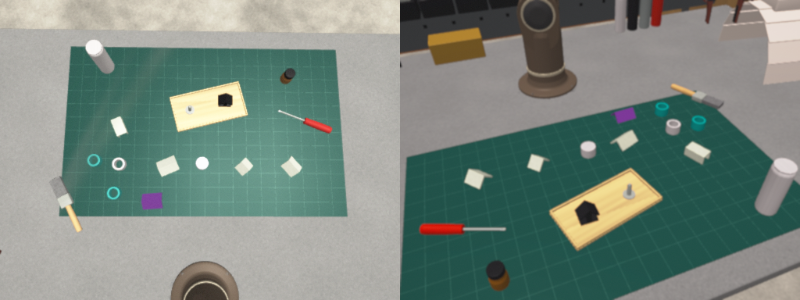

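View pics/top0.png

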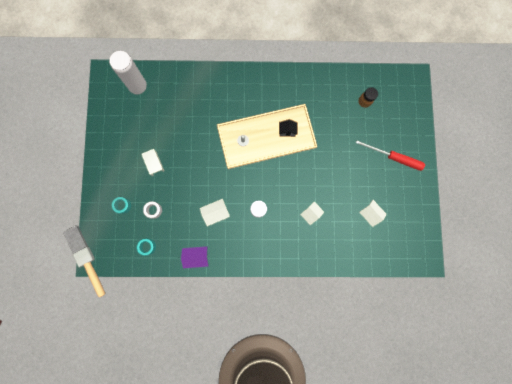

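```bash
cat > h.py <<'E'
from workcell import ctrl
import cv2, numpy as np
from scipy.spatial.transform import Rotation as Rn
def ray(p,uv,z):
    V=p["view"];R=V[:3,:3];c=-R.T@V[:3,3]
    d=R.T@np.linalg.inv(p["K"])@np.array([uv[0],uv[1],1.]); return (c+d*(z-c[2])/d[2])
def proj(p,X):
    X=np.atleast_2d(X);q=(p["view"][:3,:3]@X.T).T+p["view"][:3,3];q=(p["K"]@q.T).T;return q[:,:2]/q[:,2:]
def pin(p,l,z,n=3):
    return [(round(d["score"],2),ray(p,(d["location"][0]*512,d["location"][1]*384),z)[:2].round(1).tolist()) for d in ctrl.pinpoint(l,p)[:n]]
def to(x,y,z,yaw,s=None):
    """shift (m) and turn (deg) in tool axes to reach TCP pose pointing down with yaw (mod pi)"""
    s=s or ctrl.get_state();R=Rn.from_euler("xyz",s["orientation"])
    dy=(yaw-s["orientation"][2]+np.pi/2)%np.pi-np.pi/2
    T=Rn.from_euler("xyz",[np.pi,0,s["orientation"][2]+dy])
    t=R.inv().apply(np.array([x,y,z])-s["eef_pos"])/1000
    w=(R.inv()*T).as_rotvec(degrees=True)
    print("move",t.round(4).tolist(),w.round(2).tolist(),"q7",s["qpos"][6].round(2),"t",round(s["time"],2),"pos",s["eef_pos"].round(1),"yaw",s["orientation"][2].round(4))
def snap(n,f):
    p=ctrl.get_image(n);cv2.imwrite("pics/"+f,p["frame"][:,:,::-1]);return p
E
python3 - <<'E'
from h import *
Z=dict(tray=0,saddle=5,post=5,angle_small=0,angle_medium=0,angle_large=0,collar=0,channel=0,puck=0)
t=ctrl.get_image("top");s=ctrl.get_image("scene")
for l,z in Z.items(): print(l,pin(t,l,z),pin(s,l,z))
# tray rect & angle segmentation in top
to(400,300,250,2.81)
E
```

```text
tray [(0.79, [652.2, -20.9])] [(0.84, [645.2, -12.0])]
saddle [(0.67, [674.3, -81.9])] [(0.8, [668.3, -74.9])]
post [(0.55, [636.1, 40.9])] [(0.79, [637.2, 54.4]), (0.18, [427.2, 10.4])]
angle_small [(0.76, [431.4, -146.4])] [(0.75, [434.2, -138.5])]
angle_medium [(0.63, [434.1, -311.7])] [(0.98, [431.0, -304.0])]
angle_large [(0.8, [432.4, 132.9]), (0.62, [316.2, 186.3]), (0.48, [562.5, 302.2])] [(0.72, [437.3, 133.0]), (0.58, [568.2, 298.7]), (0.53, [307.7, 178.2])]
collar [(0.65, [342.3, 302.3]), (0.64, [447.9, 381.8]), (0.54, [444.6, 300.8])] [(0.62, [340.3, 323.7]), (0.52, [448.3, 388.6])]
channel [(0.84, [562.8, 299.8]), (0.17, [435.1, -308.2])] [(0.6, [571.1, 295.8])]
puck [(0.7, [451.2, 12.8]), (0.22, [435.1, -307.9])] [(0.92, [423.1, 17.2])]
move [-0.2809, -0.2114, -0.0274] [0.0, -0.0, 0.05] q7 -0.08 t 2.05 pos [203.  591.1 222.7] yaw 2.8108
```

Request:
move_arm --moves '[[[-0.053,-0.033,0.012,0,0,0,0.066],[-0.106,-0.066,0.024,0,0,0,0.066],[-0.159,-0.099,0.036,0,0,0,0.066],[-0.212,-0.132,0.048,0,0,0,0.066],[-0.265,-0.165,0.06,0,0,0,0.066]]]'

```text
time: 2.68
eef_pos: [397.9, 351.6, 163.6]
orientation: [3.141, 0.0, 2.811]
contact_force: [0.8, -0.2, 0.7]
finger_gap: 0.752
grip_force: 0.0
```

Request:
move_arm --moves '[[[-0.053,-0.033,0.013,0,0,0,0.066],[-0.053,-0.033,0.013,0,0,0,0.066],[-0.053,-0.033,0.013,0,0,0,0.066]]]'

```text
time: 3.05
eef_pos: [436.0, 305.0, 150.8]
orientation: [3.141, -0.0, 2.81]
contact_force: [0.5, 0.7, 0.5]
finger_gap: 0.748
grip_force: 0.0
```

Run:
```python
from h import *
p=snap("wrist","w1.png")
print(pin(p,"collar",0),pin(p,"channel",0),pin(p,"angle_large",0))
for d in ctrl.pinpoint("collar",p)[:3]:print(d)
s=ctrl.get_state();print(s["contact_force"],s["finger_gap"])
to(444,301,7,s["orientation"][2])
```

```text
[(0.78, [455.0, 384.8]), (0.76, [338.2, 309.9]), (0.73, [440.7, 296.6])] [(0.69, [569.4, 303.9])] [(0.97, [437.2, 133.2]), (0.75, [311.3, 184.7])]
{'location': [0.6533, 0.456], 'score': 0.78}
{'location': [0.4518, 0.2359], 'score': 0.76}
{'location': [0.4941, 0.4914], 'score': 0.73}
[ 0.03935391 -0.62988958 -0.1402632 ] 0.7490222265619958
move [-0.0098, -0.0021, 0.1439] [0.03, -0.01, -0.0] q7 0.58 t 3.3 pos [435.3 306.  150.9] yaw 2.8133
```

View pics/w1.png

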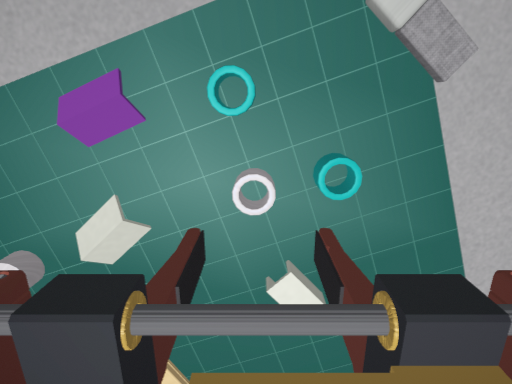

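```bash
cat >> h.py <<'E'
def white(p,uv,r,sat=60,val=150):
    """mask of the pale blob nearest uv"""
    h=cv2.cvtColor(p["frame"],cv2.COLOR_RGB2HSV);m=((h[:,:,1]<sat)&(h[:,:,2]>val)).astype(np.uint8)
    w=np.zeros_like(m);cv2.circle(w,(int(uv[0]),int(uv[1])),r,1,-1);m*=w
    n,L,S,C=cv2.connectedComponentsWithStats(m);k=1+np.argmax(S[1:,4]);return (L==k).astype(np.uint8)
E
python3 - <<'E'
from h import *
p=ctrl.get_image("wrist")
m=white(p,(254,194),35,50,200)
c=max(cv2.findContours(m,cv2.RETR_EXTERNAL,cv2.CHAIN_APPROX_NONE)[0],key=cv2.contourArea)
e=cv2.fitEllipse(c);print(e,ray(p,e[0],30))
w=np.array([ray(p,q,30)[:2] for q in c[:,0].astype(float)]);print(cv2.minEnclosingCircle(w.astype(np.float32)))
to(444,301,7,2.81)
E
```

```text
((252.40145874023438, 195.29481506347656), (39.52571487426758, 41.623878479003906), 90.0504379272461) [438.62285949 298.2345537   30.        ]
((439.0760498046875, 298.10308837890625), 21.26818084716797)
move [-0.0096, -0.0018, 0.1439] [0.03, -0.0, 0.17] q7 0.58 t 3.35 pos [435.5 305.8 150.9] yaw 2.8129
```

Request:
move_arm --moves '[[[-0.006,-0.006,0.045,0,0,0,0.066],[-0.006,-0.006,0.09,0,0,0,0.066],[-0.006,-0.006,0.125,0,0,0,0.066],[-0.006,-0.006,0.1435,0,0,0,0.066],[-0.006,-0.006,0.1435,0,0,0,0.066]]]'

```text
time: 3.98
eef_pos: [438.7, 296.9, 6.0]
orientation: [-3.139, -0.002, 2.812]
contact_force: [0.6, -0.7, 0.1]
finger_gap: 0.753
grip_force: 0.0
```

Request:
move_arm --moves '[[[0,0,0,0,0,0,0.038],[0,0,0,0,0,0,0.038],[0,0,0,0,0,0,0.038],[0,0,0,0,0,0,0.038]]]'

```text
time: 4.47
eef_pos: [440.3, 297.5, 8.1]
orientation: [3.14, 0.001, 2.811]
contact_force: [-0.8, 0.2, 7.2]
finger_gap: 0.497
grip_force: 30.0
```

Request:
move_arm --moves '[[[0,0,-0.06,0,0,0,0.038],[-0.02,-0.015,-0.11,0,0,0,0.038],[-0.06,-0.04,-0.143,0,0,0,0.038],[-0.11,-0.073,-0.143,0,0,0,0.038],[-0.16,-0.107,-0.143,0,0,0,0.038]]]'

```text
time: 5.1
eef_pos: [557.5, 142.9, 151.3]
orientation: [3.14, 0.001, 2.812]
contact_force: [1.8, 1.3, -0.7]
finger_gap: 0.496
grip_force: 30.0
```

Request:
move_arm --moves '[[[-0.045,-0.03,0,0,0,0,0.038],[-0.087,-0.058,0,0,0,0,0.038],[-0.087,-0.058,0,0,0,0,0.038],[-0.087,-0.058,0,0,0,0,0.038]]]'

```text
time: 5.6
eef_pos: [619.3, 61.3, 149.9]
orientation: [3.141, -0.001, 2.811]
contact_force: [0.4, 1.2, 0.3]
finger_gap: 0.503
grip_force: 30.0
```

Run:
```python
from h import *
p=snap("wrist","w2.png")
for z in (5,46): print(pin(p,"post",z),pin(p,"saddle",z))
print(pin(p,"tray",0))
s=ctrl.get_state();print(s["finger_gap"],s["grip_force"])
to(640,45,60,s["orientation"][2])
```

```text
[(0.65, [640.0, 52.4])] [(0.58, [670.5, -70.8])]
[(0.65, [627.1, 57.1])] [(0.58, [653.5, -49.6])]
[(0.72, [649.3, -12.7])]
0.4974758882970113 29.999755332246423
move [-0.0249, -0.0095, 0.0903] [0.02, -0.0, -0.0] q7 1.16 t 5.9 pos [619.5  62.  150.3] yaw 2.8126
```

View pics/w2.png

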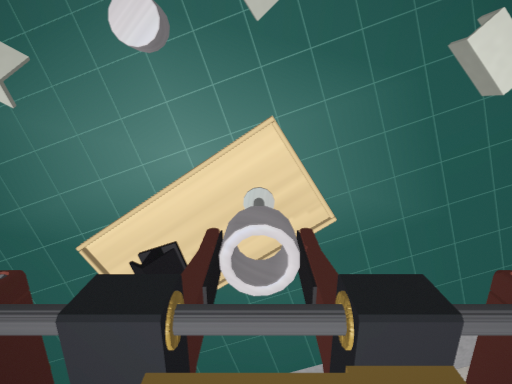

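Run:
```python
from h import *
p=ctrl.get_image("wrist")
P=ray(p,(259,202),8);print(P)
c=[ray(p,q,14)[:2] for q in [(78,249),(272,118),(335,218)]];
for a,b in ((0,1),(1,2)):
  v=c[b]-c[a];print(c[a].round(1),np.linalg.norm(v).round(1),np.degrees(np.arctan2(v[1],v[0])).round(1))
to(P[0],P[1],60,2.811)
```

```text
[638.26677818  55.7398495    8.        ]
[ 623.3 -151.9] 256.3 104.5
[559.1  96.2] 125.0 14.7
move [-0.0196, 0.0004, 0.0903] [0.02, -0.0, 0.06] q7 1.16 t 5.95 pos [619.6  61.7 150.3] yaw 2.8121
```

Request:
move_arm --moves '[[[-0.0195,0,0.03,0,0,0,0.038],[-0.0195,0,0.075,0,0,0,0.038],[-0.0195,0,0.09,0,0,0,0.038],[-0.0195,0,0.09,0,0,0,0.038]]]'

```text
time: 6.45
eef_pos: [637.6, 54.7, 59.6]
orientation: [-3.141, -0.002, 2.811]
contact_force: [-0.3, 0.2, 0.1]
finger_gap: 0.495
grip_force: 30.0
```

Run:
```python
from h import *
p=snap("wrist","w3.png")
s=ctrl.get_image("scene");t=ctrl.get_image("top")
cv2.imwrite("pics/c3.png",np.hstack([cv2.resize(p["frame"],(400,300)),cv2.resize(s["frame"][190:300,220:366],(398,300))])[:,:,::-1])
to(638.3,55.7,16,2.811)
```

```text
move [0.0015, 0.0006, 0.0459] [0.07, 0.13, -0.01] q7 1.19 t 6.6 pos [639.4  54.7  61.9] yaw 2.8109
```

View pics/c3.png

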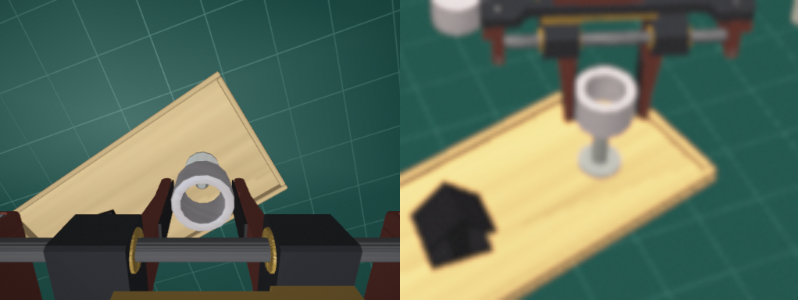

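Request:
move_arm --moves '[[[0.001,0,0.012,0,0,0,0.038],[0.001,0,0.024,0,0,0,0.038],[0.001,0,0.035,0,0,0,0.038],[0.001,0,0.0435,0,0,0,0.038],[0.001,0,0.0435,0,0,0,0.038]]]'

```text
time: 7.22
eef_pos: [637.2, 54.7, 16.0]
orientation: [-3.141, -0.001, 2.811]
contact_force: [-0.0, -0.4, 0.1]
finger_gap: 0.5
grip_force: 30.0
```

Request:
move_arm --moves '[[[0,0,0,0,0,0,0.062],[0,0,0,0,0,0,0.062],[0,0,-0.02,0,0,0,0.062],[0,0,-0.06,0,0,0,0.062],[0,0,-0.11,0,0,0,0.07]]]'

```text
time: 7.85
eef_pos: [637.0, 54.7, 128.5]
orientation: [-3.141, -0.001, 2.811]
contact_force: [0.9, 1.2, 0.1]
finger_gap: 0.775
grip_force: 0.0
```

Request:
move_arm --moves '[[[-0.03,-0.045,-0.02,0,0,0,0.0878],[-0.06,-0.09,-0.04,0,0,0,0.0878],[-0.073,-0.11,-0.05,0,0,0,0.0878],[-0.073,-0.11,-0.05,0,0,0,0.0878]]]'

```text
time: 8.35
eef_pos: [671.1, -74.8, 178.1]
orientation: [3.141, 0.002, 2.808]
contact_force: [-0.2, 0.9, -0.3]
finger_gap: 1.0
grip_force: 0.0
```

Run:
```python
from h import *
p=snap("wrist","w4.png")
print(pin(p,"saddle",5),ctrl.pinpoint("saddle",p)[:1],pin(p,"collar",8))
to(668,-71,170,2.811)
```

```text
[(0.88, [666.9, -70.2])] [{'location': [0.5107, 0.4492], 'score': 0.88}] [(0.81, [631.5, 52.5])]
move [0.0016, -0.0017, 0.0057] [0.05, -0.12, 0.17] q7 1.38 t 8.55 pos [670.1 -69.9 175.7] yaw 2.814
```

View pics/w4.png

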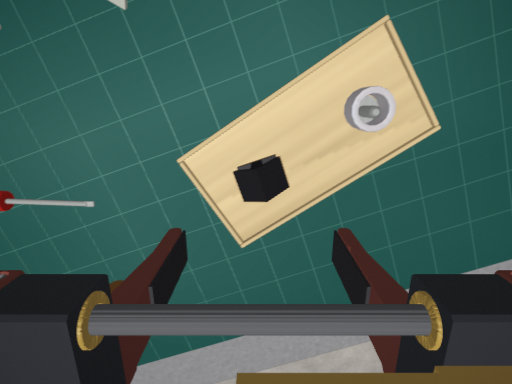

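Run:
```python
from h import *
p=ctrl.get_image("wrist")
a=p["frame"][140:215,215:310].astype(float);a=np.clip((a/255)**0.45*255,0,255).astype(np.uint8)
s=ctrl.get_image("scene");b=s["frame"][215:265,215:278].astype(float);b=np.clip((b/255)**0.45*255,0,255).astype(np.uint8)
S=ctrl.get_image("top");
cv2.imwrite("pics/c4.png",np.hstack([cv2.resize(a,(570,450),interpolation=cv2.INTER_CUBIC),cv2.resize(s["frame"][205:270,220:253+0],(228,450),interpolation=cv2.INTER_CUBIC)])[:,:,::-1])
```

```text
(no output)
```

View pics/c4.png

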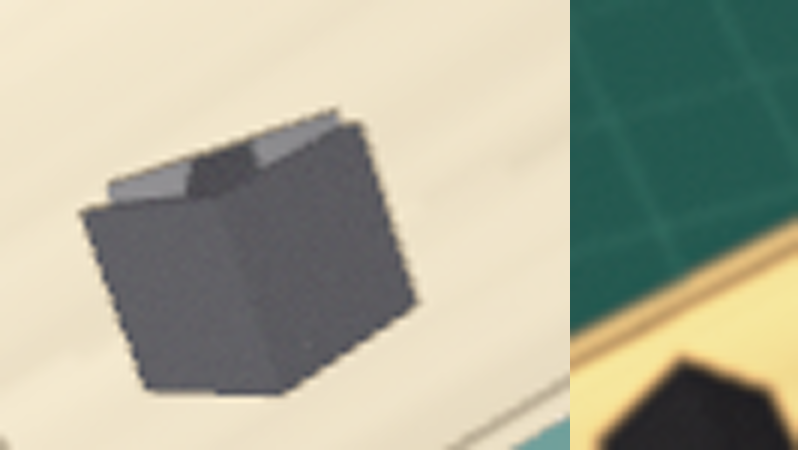

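Run:
```python
from h import *
p=ctrl.get_image("wrist")
C=lambda q:(215+q[0]/6-.4,140+q[1]/6-.4)
r=[ray(p,C(q),53)[:2] for q in ((212,195),(282,395))]
e=[ray(p,C(q),26)[:2] for q in ((82,212),(147,390),(360,122),(416,302))]
for n,(a,b) in dict(ridge=(r[0],r[1]),e1=(e[0],e[1]),e2=(e[2],e[3]),x1=(e[0],e[2]),x2=(e[1],e[3])).items():
  v=b-a;print(n,((a+b)/2).round(1),np.linalg.norm(v).round(1),np.degrees(np.arctan2(v[1],v[0])).round(1))
print("eavesmean",np.mean(e,0))
from scipy.optimize import least_squares
M=np.array([[-18,0,53],[18,0,53],[-18,27,26],[18,27,26],[-18,-27,26],[18,-27,26]],float)
U=np.array([C(q) for q in ((212,195),(282,395),(82,212),(147,390),(360,122),(416,302))])
def f(x,):
  c,s=np.cos(x[2]),np.sin(x[2]);Q=M.copy();Q[:,0]=x[0]+c*M[:,0]-s*M[:,1];Q[:,1]=x[1]+s*M[:,0]+c*M[:,1];return (proj(p,Q)-U).ravel()
for y0 in (0,np.pi):
  o=least_squares(f,[668,-71,y0]);print(o.x,o.cost,np.degrees(o.x[2]))
  print(o.fun.round(1))
```

```text
ridge [669.1 -73.7] 36.4 -0.4
e1 [669.4 -99.7] 35.4 -0.8
e2 [669.6 -47.5] 34.7 -0.9
x1 [652.  -73.3] 52.2 89.3
x2 [687.1 -73.9] 52.1 90.1
eavesmean [669.51017944 -73.58871823]
[670.51275252 -73.86575934   3.04553039] 3266.192160396709 174.4960376852045
[ 10.4  34.9  -9.7 -32.2   8.3  29.4 -11.  -31.2   9.6  33.6  -6.7 -28. ]
[670.51269088 -73.86561591   3.04638463] 3266.192155474245 174.5449821499973
[ 10.4  34.9  -9.7 -32.2   8.3  29.4 -11.  -31.2   9.6  33.6  -6.8 -28. ]
```

Request:
move_arm --moves '[[[0.05,-0.035,0,0,0,0,0.075],[0.1,-0.07,0,0,0,0,0.075],[0.15,-0.105,0,0,0,0,0.075],[0.2,-0.14,0.01,0,0,0,0.075],[0.203,-0.142,0.01,0,0,0,0.075]]]'

```text
time: 9.38
eef_pos: [428.1, -142.0, 166.1]
orientation: [3.142, -0.003, 2.808]
contact_force: [1.8, 0.5, 0.2]
finger_gap: 0.859
grip_force: 0.0
```

Run:
```python
from h import *
p=snap("wrist","w5.png")
d=ctrl.pinpoint("angle_small",p);print(d[:2],pin(p,"angle_small",0),pin(p,"angle_medium",0))
u=d[0]["location"];x,y=int(u[0]*512),int(u[1]*384);x=max(x,66);y=max(y,50);print("origin",x-66,y-50)
a=p["frame"][y-50:y+50,x-66:x+67]
b=p["frame"]
cv2.imwrite("pics/c5.png",cv2.resize(a,(798,600),interpolation=cv2.INTER_CUBIC)[:,:,::-1])
to(432,-142,170,1.571)
```

```text
[{'location': [0.516, 0.4742], 'score': 0.7}] [(0.7, [433.1, -137.4])] [(0.95, [437.9, -306.8])]
origin 198 132
move [0.0018, -0.0019, -0.0029] [0.08, 0.07, 71.11] q7 1.51 t 9.57 pos [ 434.3 -140.8  167.1] yaw 2.8121
```

View pics/c5.png

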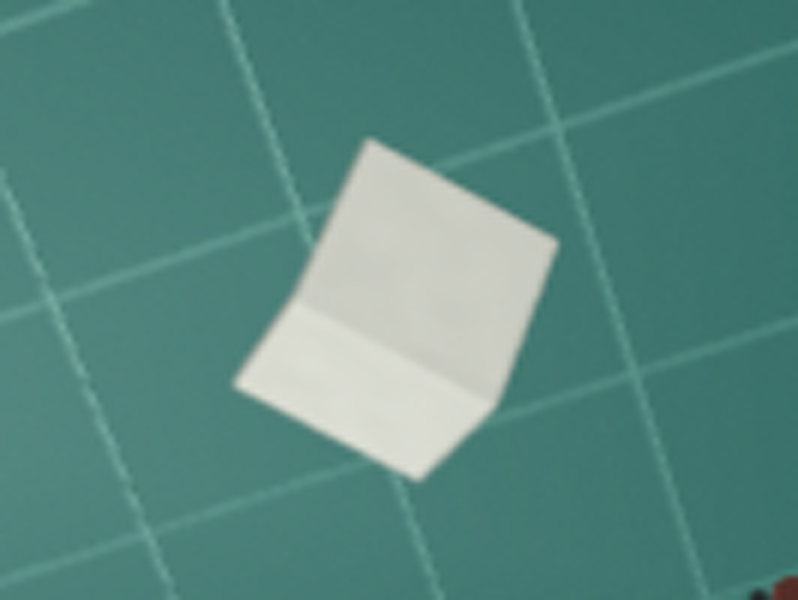

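```bash
cat >> h.py <<'E'
from scipy.optimize import least_squares
def fit(p,L,ridge,eA,eB,z0=0):
    """pixel pairs: ridge (start,end), eA and eB eaves in the same order; -> x,y,yaw of ridge start->end"""
    U=np.array([*ridge,*eA,*eB],float);best=None
    for sg in (1,-1):
        M=np.array([[i*L/2,sg*w,z0+h] for w,h in ((0,29.7),(26.9,2.8),(-26.9,2.8)) for i in (-1,1)])
        a,b=(ray(p,q,z0+29.7) for q in ridge);c=(a+b)/2
        def P(x):
            Q=M.copy();Q[:,:2]=x[:2]+M[:,:2]@np.array([[np.cos(x[2]),np.sin(x[2])],[-np.sin(x[2]),np.cos(x[2])]]);return (proj(p,Q)-U).ravel()
        o=least_squares(P,[c[0],c[1],np.arctan2(b[1]-a[1],b[0]-a[0])])
        if best is None or o.cost<best.cost:best=o
    print("ridge len",np.linalg.norm(b-a).round(1),"mid",c.round(1),"fit",best.x[:2].round(1),"yaw deg",np.degrees(best.x[2]).round(2),"res",best.fun.round(1));return best.x
E
python3 - <<'E'
from h import *
p=ctrl.get_image("wrist")
C=lambda q:(198+q[0]/6-.4,132+q[1]/6-.4)
x=fit(p,40,[C(q) for q in((299,302),(497,402))],[C(q) for q in((369,140),(557,242))],[C(q) for q in((235,383),(420,481))])
to(x[0],x[1],60,x[2]+np.pi/2)
E
```

```text
ridge len 39.2 mid [ 441.3 -137.4   29.7] fit [ 441.4 -137.7] yaw deg 42.67 res [-0.5 -0.2 -0.   0.6  0.2 -0.1  0.2 -0.2  0.2  0.4 -0.1 -0.4]
move [-0.0056, 0.0053, 0.107] [0.03, 0.07, 28.46] q7 1.51 t 9.62 pos [ 434.3 -140.8  167. ] yaw 2.8123
```

Request:
move_arm --moves '[[[-0.0056,0.0053,0.03,0,0,10,0.06],[-0.0056,0.0053,0.07,0,0,20,0.06],[-0.0056,0.0053,0.105,0,0,28.5,0.06],[-0.0056,0.0053,0.105,0,0,28.5,0.06]]]'

```text
time: 10.12
eef_pos: [438.9, -137.4, 59.6]
orientation: [-3.138, -0.003, 2.316]
contact_force: [-0.1, -0.1, 0.5]
finger_gap: 0.685
grip_force: 0.0
```

Run:
```python
from h import *
to(441.4,-137.7,4,np.radians(132.67))
```

```text
move [-0.0021, 0.0018, 0.0556] [-0.21, -0.2, 0.02] q7 1.13 t 10.12 pos [ 438.9 -137.4   59.6] yaw 2.3158
```

Request:
move_arm --moves '[[[0,0,0.02,0,0,0,0.06],[0,0,0.04,0,0,0,0.06],[0,0,0.056,0,0,0,0.06],[0,0,0.056,0,0,0,0.06]]]'

```text
time: 10.62
eef_pos: [440.4, -138.0, 6.0]
orientation: [3.141, -0.0, 2.317]
contact_force: [0.5, -0.4, 0.8]
finger_gap: 0.679
grip_force: 0.0
```

Request:
move_arm --moves '[[[0,0,0,0,0,0,0.05],[0,0,0,0,0,0,0.034],[0,0,0,0,0,0,0.034],[0,0,0,0,0,0,0.034],[0,0,0,0,0,0,0.034]]]'

```text
time: 11.25
eef_pos: [440.2, -138.3, 6.3]
orientation: [3.141, 0.001, 2.314]
contact_force: [-0.9, -0.4, 6.5]
finger_gap: 0.452
grip_force: 30.0
```

Request:
move_arm --moves '[[[0,0,-0.06,0,0,0,0.034],[-0.02,0.04,-0.11,0,0,10,0.034],[-0.045,0.09,-0.12,0,0,20,0.034],[-0.07,0.14,-0.12,0,0,30,0.034],[-0.095,0.19,-0.12,0,0,40,0.034]]]'

```text
time: 11.88
eef_pos: [645.4, -78.8, 126.1]
orientation: [3.141, -0.0, 1.61]
contact_force: [0.5, -0.8, 0.3]
finger_gap: 0.449
grip_force: 30.0
```

Run:
```python
from h import *
to(669.4,-73.7,110,np.radians(89.3))
```

```text
move [0.0042, 0.0242, 0.0161] [0.03, -0.01, 2.95] q7 0.35 t 11.88 pos [645.4 -78.8 126.1] yaw 1.61
```

Request:
move_arm --moves '[[[0.0042,0.0242,0.016,0,0,3,0.034],[0.0042,0.0242,0.016,0,0,3,0.034],[0.0042,0.0242,0.016,0,0,3,0.034]]]'

```text
time: 12.25
eef_pos: [666.6, -75.2, 109.6]
orientation: [-3.14, 0.0, 1.563]
contact_force: [0.3, -0.7, 0.1]
finger_gap: 0.447
grip_force: 30.0
```

Run:
```python
from h import *
to(669.4,-73.7,110,np.radians(89.3))
p=snap("wrist","w6.png")
s=ctrl.get_image("scene");print(ctrl.get_state()["eef_pos"])
# overlay of seated small angle prediction
q=proj(s,[[669,-73.7,53]])[0].astype(int);print(q)
cv2.imwrite("pics/c6.png",np.hstack([cv2.resize(p["frame"],(400,300)),cv2.resize(s["frame"][q[1]-60:q[1]+40,q[0]-66:q[0]+67],(398,300),interpolation=cv2.INTER_CUBIC)])[:,:,::-1])
```

```text
move [0.0015, 0.0028, -0.0004] [-0.07, 0.02, 0.26] q7 0.31 t 12.25 pos [666.6 -75.2 109.6] yaw 1.5631
[666.93034275 -75.38523109 110.43130932]
[237 263]
```

View pics/c6.png

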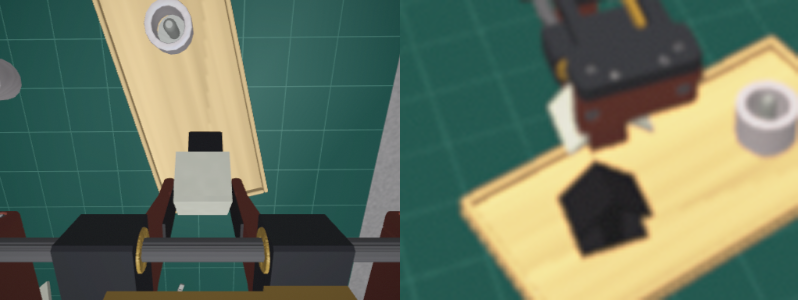

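Request:
move_arm --moves '[[[0.0015,0.0026,0.02,0,0,0.2,0.034],[0.0015,0.0026,0.04,0,0,0.2,0.034],[0.0015,0.0026,0.045,0,0,0.2,0.034],[0.0015,0.0026,0.045,0,0,0.2,0.034]]]'

```text
time: 12.85
eef_pos: [669.9, -73.1, 63.8]
orientation: [-3.14, 0.0, 1.559]
contact_force: [0.3, -0.7, -0.4]
finger_gap: 0.455
grip_force: 30.0
```

Run:
```python
from h import *
to(669.4,-73.7,36,np.radians(89.3))
p=snap("wrist","w7.png")
to(669.4,-73.7,36,np.radians(89.3))
cv2.imwrite("pics/c7.png",cv2.resize(p["frame"][130:300,150:370],(776,600),interpolation=cv2.INTER_CUBIC)[:,:,::-1])
```

```text
move [-0.0006, -0.0005, 0.0278] [-0.08, 0.01, 0.04] q7 0.32 t 12.85 pos [669.9 -73.1  63.8] yaw 1.5593
move [-0.0006, -0.0009, 0.0284] [-0.02, 0.01, 0.04] q7 0.32 t 12.9 pos [670.3 -73.1  64.4] yaw 1.5593
```

View pics/c7.png

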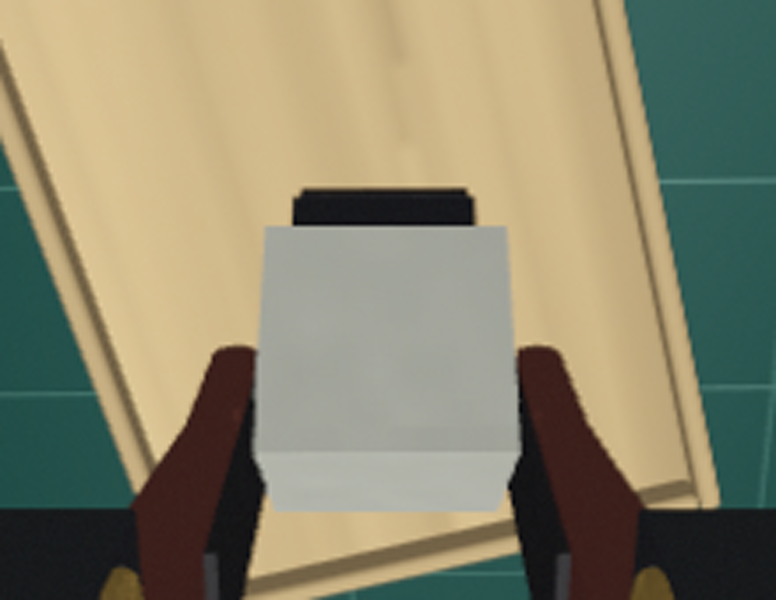

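Request:
move_arm --moves '[[[-0.0005,-0.0008,0.01,0,0,0,0.034],[-0.0005,-0.0008,0.018,0,0,0,0.034],[-0.0005,-0.0008,0.024,0,0,0,0.034],[-0.0005,-0.0008,0.0275,0,0,0,0.034],[-0.0005,-0.0008,0.0275,0,0,0,0.034]]]'

```text
time: 13.52
eef_pos: [670.1, -75.1, 37.5]
orientation: [3.14, 0.002, 1.559]
contact_force: [1.1, -3.2, 1.2]
finger_gap: 0.451
grip_force: 30.0
```

Request:
move_arm --moves '[[[0,0,0.001,0,0,0,0.034],[0,0,0.002,0,0,0,0.034],[0,0,0.002,0,0,0,0.034]]]'

```text
time: 13.9
eef_pos: [670.5, -75.7, 36.8]
orientation: [3.139, 0.002, 1.558]
contact_force: [-2.0, -5.7, 8.6]
finger_gap: 0.449
grip_force: 30.0
```

Request:
move_arm --moves '[[[0,0,0,0,0,0,0.055],[0,0,0,0,0,0,0.06],[0,0,-0.015,0,0,0,0.06],[0,0,-0.05,0,0,0,0.06],[0,0,-0.1,0,0,0,0.06]]]'

```text
time: 14.52
eef_pos: [668.8, -72.9, 135.8]
orientation: [-3.139, -0.0, 1.56]
contact_force: [0.8, -0.3, 0.4]
finger_gap: 0.682
grip_force: 0.0
```

Run:
```python
from h import *
to(437,-306,170,np.radians(89.3))
p=snap("wrist","w8.png")
to(437,-306,170,np.radians(89.3))
cv2.imwrite("pics/c8.png",cv2.resize(p["frame"][120:270,170:350],(720,600),interpolation=cv2.INTER_CUBIC)[:,:,::-1])
```

```text
move [-0.2356, -0.2292, -0.0337] [-0.14, -0.01, 0.06] q7 0.29 t 14.53 pos [668.8 -72.9 135.8] yaw 1.5597
move [-0.2347, -0.2326, -0.0279] [0.47, 0.01, 0.03] q7 0.29 t 14.57 pos [672.6 -74.1 144. ] yaw 1.5591
```

View pics/c8.png

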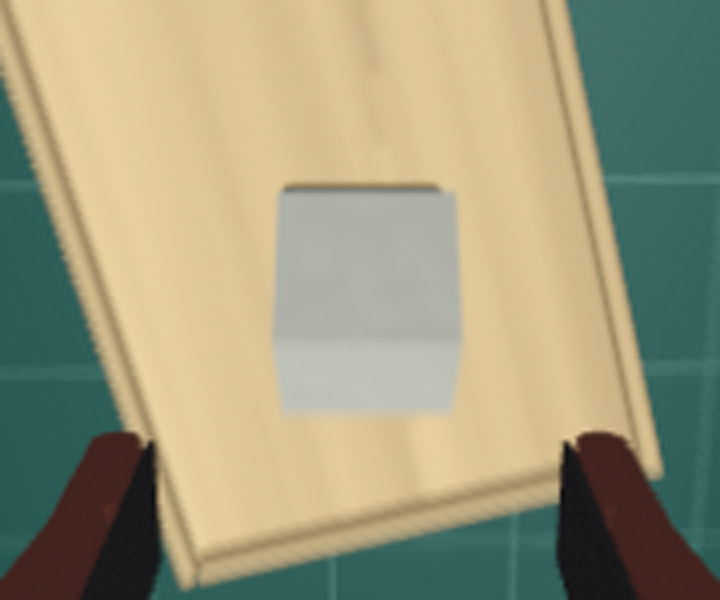

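Request:
move_arm --moves '[[[-0.04,-0.04,-0.01,0,0,0,0.075],[-0.08,-0.08,-0.02,0,0,0,0.075],[-0.12,-0.12,-0.028,0,0,0,0.075],[-0.16,-0.16,-0.028,0,0,0,0.075],[-0.2,-0.2,-0.028,0,0,0,0.075]]]'

```text
time: 15.2
eef_pos: [466.3, -272.2, 164.2]
orientation: [3.14, 0.0, 1.56]
contact_force: [-0.2, -0.5, 0.3]
finger_gap: 0.851
grip_force: 0.0
```

Request:
move_arm --moves '[[[-0.035,-0.033,0,0,0,0,0.075],[-0.035,-0.033,0,0,0,0,0.075],[-0.035,-0.033,0,0,0,0,0.075],[-0.035,-0.033,0,0,0,0,0.075]]]'

```text
time: 15.7
eef_pos: [435.1, -304.6, 163.2]
orientation: [3.141, -0.0, 1.562]
contact_force: [-0.4, -0.3, 0.1]
finger_gap: 0.853
grip_force: 0.0
```

Run:
```python
from h import *
p=snap("wrist","w9.png")
d=ctrl.pinpoint("angle_medium",p);print(d[:2],pin(p,"angle_medium",0))
u=d[0]["location"];x,y=int(u[0]*512),int(u[1]*384);x=max(x,66);y=max(y,50);print("origin",x-66,y-50)
cv2.imwrite("pics/c9.png",cv2.resize(p["frame"][y-50:y+50,x-66:x+67],(798,600),interpolation=cv2.INTER_CUBIC)[:,:,::-1])
to(437,-306,170,np.radians(89.3))
```

```text
[{'location': [0.508, 0.4813], 'score': 0.81}] [(0.81, [436.1, -310.4])]
origin 194 134
move [-0.0011, 0.0024, -0.007] [-0.01, -0.01, 0.16] q7 0.75 t 15.85 pos [ 434.7 -304.9  163. ] yaw 1.5613
```

View pics/c9.png

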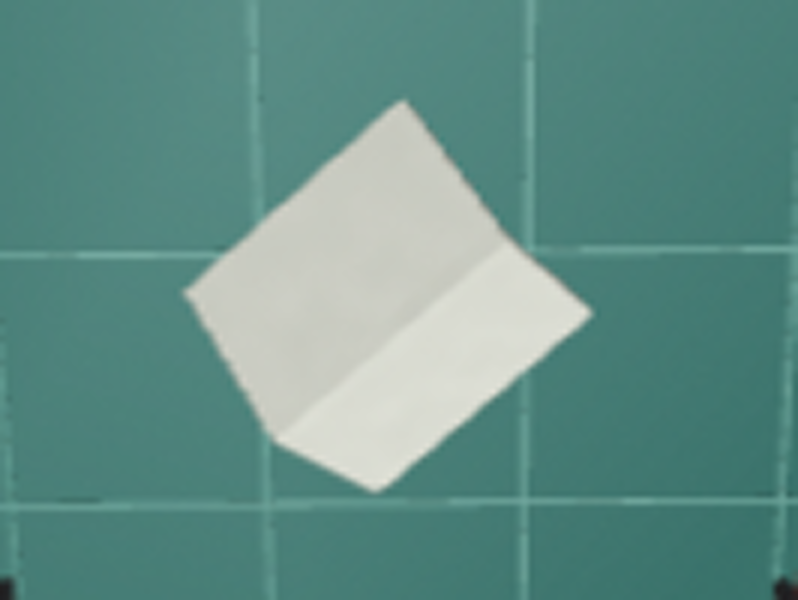

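Medium: ridge (274,440)-(506,238); eaves (184,292)-(404,99) and (377,492)-(593,313) in the crop.

Run:
```python
from h import *
p=ctrl.get_image("wrist")
C=lambda q:(194+q[0]/6-.4,134+q[1]/6-.4)
x=fit(p,54,[C(q) for q in((274,440),(506,238))],[C(q) for q in((184,292),(404,99))],[C(q) for q in((377,492),(593,313))])
to(x[0],x[1],60,x[2]+np.pi/2); to(x[0],x[1],5,x[2]+np.pi/2)
```

```text
ridge len 54.0 mid [ 433.6 -308.7   29.7] fit [ 433.7 -308.9] yaw deg 41.1 res [-0.   0.   0.3  0.3  0.2 -0.2 -0.4 -0.2  0.1  0.  -0.1 -0. ]
move [-0.0038, -0.0007, 0.103] [-0.01, -0.01, -41.67] q7 0.75 t 15.9 pos [ 434.5 -305.1  163. ] yaw 1.5609
move [-0.0038, -0.0007, 0.158] [-0.01, -0.01, -41.67] q7 0.75 t 15.9 pos [ 434.5 -305.1  163. ] yaw 1.5609
```

Request:
move_arm --moves '[[[-0.0038,-0.0007,0.02,0,0,-10.5,0.075],[-0.0038,-0.0007,0.05,0,0,-21,0.075],[-0.0038,-0.0007,0.08,0,0,-31.5,0.075],[-0.0038,-0.0007,0.1,0,0,-41.7,0.075],[-0.0038,-0.0007,0.1,0,0,-41.7,0.075]]]'

```text
time: 16.52
eef_pos: [432.4, -308.9, 61.9]
orientation: [-3.141, -0.003, 2.286]
contact_force: [-0.0, 0.8, 0.5]
finger_gap: 0.854
grip_force: 0.0
```

Run:
```python
from h import *
to(433.7,-308.9,5,np.radians(131.1))
```

```text
move [-0.001, 0.001, 0.0569] [-0.05, -0.16, -0.11] q7 1.47 t 16.52 pos [ 432.4 -308.9   61.9] yaw 2.2861
```

Request:
move_arm --moves '[[[0,0,0.02,0,0,0,0.075],[0,0,0.04,0,0,0,0.075],[0,0,0.0575,0,0,0,0.075],[0,0,0.0575,0,0,0,0.075]]]'

```text
time: 17.02
eef_pos: [432.8, -309.2, 5.0]
orientation: [-3.141, -0.002, 2.286]
contact_force: [0.3, -0.5, -0.3]
finger_gap: 0.854
grip_force: 0.0
```

Request:
move_arm --moves '[[[0,0,0,0,0,0,0.064],[0,0,0,0,0,0,0.048],[0,0,0,0,0,0,0.048],[0,0,0,0,0,0,0.048],[0,0,0,0,0,0,0.048]]]'

```text
time: 17.65
eef_pos: [433.6, -309.8, 6.1]
orientation: [3.141, 0.001, 2.287]
contact_force: [-0.4, -0.6, 6.6]
finger_gap: 0.607
grip_force: 30.0
```

Request:
move_arm --moves '[[[0,0,-0.06,0,0,0,0.048],[0.003,0.04,-0.115,0,0,5,0.048],[0.006,0.09,-0.125,0,0,12,0.048],[0.01,0.145,-0.125,0,0,20,0.048],[0.014,0.2,-0.125,0,0,28,0.048]]]'

```text
time: 18.27
eef_pos: [575.8, -166.3, 131.0]
orientation: [3.141, -0.0, 1.794]
contact_force: [0.5, -0.3, -0.4]
finger_gap: 0.606
grip_force: 30.0
```

Run:
```python
from h import *
to(669.6,-74.7,110,np.radians(89.3))
```

```text
move [0.0686, 0.1117, 0.021] [0.03, -0.0, 13.47] q7 0.67 t 18.27 pos [ 575.8 -166.3  131. ] yaw 1.7936
```

Request:
move_arm --moves '[[[0.025,0.04,0,0,0,5,0.048],[0.052,0.085,0.01,0,0,10,0.048],[0.0686,0.1117,0.021,0,0,13.5,0.048],[0.0686,0.1117,0.021,0,0,13.5,0.048],[0.0686,0.1117,0.021,0,0,13.5,0.048]]]'

```text
time: 18.9
eef_pos: [667.3, -76.7, 109.4]
orientation: [-3.14, 0.001, 1.563]
contact_force: [-0.5, -0.1, 0.3]
finger_gap: 0.614
grip_force: 30.0
```

Run:
```python
from h import *
to(669.6,-74.7,65,np.radians(89.3))
p=snap("wrist","w10.png")
to(669.6,-74.7,65,np.radians(89.3))
cv2.imwrite("pics/c10.png",cv2.resize(p["frame"][130:300,150:370],(776,600),interpolation=cv2.INTER_CUBIC)[:,:,::-1])
```

```text
move [0.0021, 0.0023, 0.0444] [-0.07, 0.05, 0.24] q7 0.33 t 18.9 pos [667.3 -76.7 109.4] yaw 1.5627
move [0.0026, 0.0023, 0.0448] [-0.03, 0.04, 0.18] q7 0.33 t 18.95 pos [667.3 -77.3 109.8] yaw 1.5617
```

View pics/c10.png

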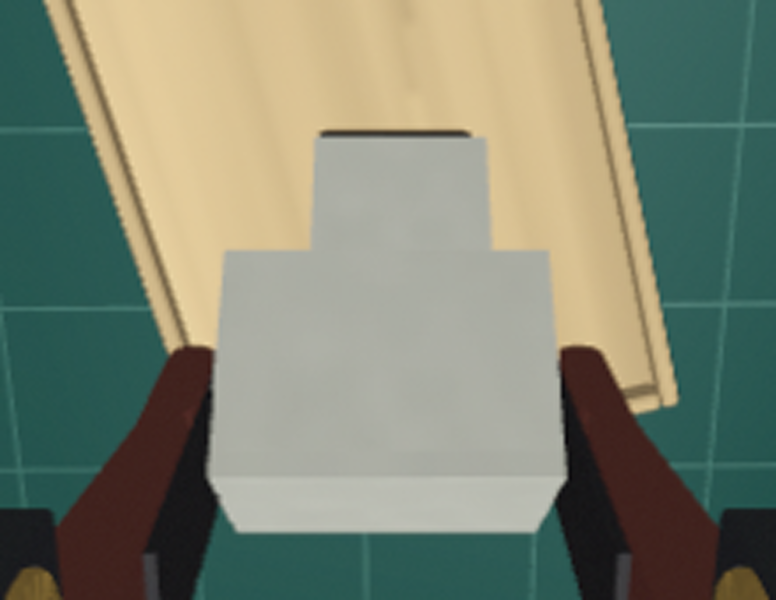

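Request:
move_arm --moves '[[[0.0024,0.0028,0.03,0,0,0.2,0.048],[0.0024,0.0028,0.045,0,0,0.2,0.048],[0.0024,0.0028,0.055,0,0,0.2,0.048],[0.0024,0.0028,0.061,0,0,0.2,0.048],[0.0024,0.0028,0.065,0,0,0.2,0.048]]]'

```text
time: 19.58
eef_pos: [671.2, -73.5, 44.8]
orientation: [3.141, 0.0, 1.559]
contact_force: [0.4, 0.1, -0.4]
finger_gap: 0.608
grip_force: 30.0
```

Request:
move_arm --moves '[[[0,0,0.001,0,0,0,0.048],[0,0,0.002,0,0,0,0.048],[0,0,0.002,0,0,0,0.048]]]'

```text
time: 19.95
eef_pos: [671.1, -73.1, 42.9]
orientation: [3.141, -0.0, 1.56]
contact_force: [0.3, -0.0, -1.0]
finger_gap: 0.609
grip_force: 30.0
```

Request:
move_arm --moves '[[[-0.0008,0,0.0008,0,0,0,0.048],[-0.0008,0,0.0016,0,0,0,0.048],[-0.0008,0,0.0016,0,0,0,0.048]]]'

```text
time: 20.32
eef_pos: [671.4, -73.5, 41.5]
orientation: [3.141, -0.001, 1.56]
contact_force: [0.6, 1.9, 4.0]
finger_gap: 0.609
grip_force: 30.0
```

Contact at the expected height; release and retreat.

Request:
move_arm --moves '[[[0,0,0,0,0,0,0.066],[0,0,0,0,0,0,0.075],[0,0,-0.015,0,0,0,0.075],[0,0,-0.05,0,0,0,0.075],[0,0,-0.1,0,0,0,0.075]]]'

```text
time: 20.95
eef_pos: [670.1, -74.2, 141.8]
orientation: [-3.139, 0.0, 1.559]
contact_force: [0.6, 1.1, 0.9]
finger_gap: 0.853
grip_force: 0.0
```

Run:
```python
from h import *
ctrl.get_image("scene");ctrl.get_image("scene")
p=snap("wrist","w11.png")
to(437,133,170,np.radians(89.3))
for l,z in (("angle_small",29),("angle_medium",34.7)):print(l,pin(p,l,z))
cv2.imwrite("pics/c11.png",cv2.resize(p["frame"][120:270,170:350],(720,600),interpolation=cv2.INTER_CUBIC)[:,:,::-1])
```

```text
move [0.205, -0.2382, -0.0264] [0.36, 0.01, 0.02] q7 0.3 t 21.1 pos [672.9 -74.8 145.2] yaw 1.559
angle_small []
angle_medium [(0.58, [672.2, -74.5])]
```

View pics/c11.png

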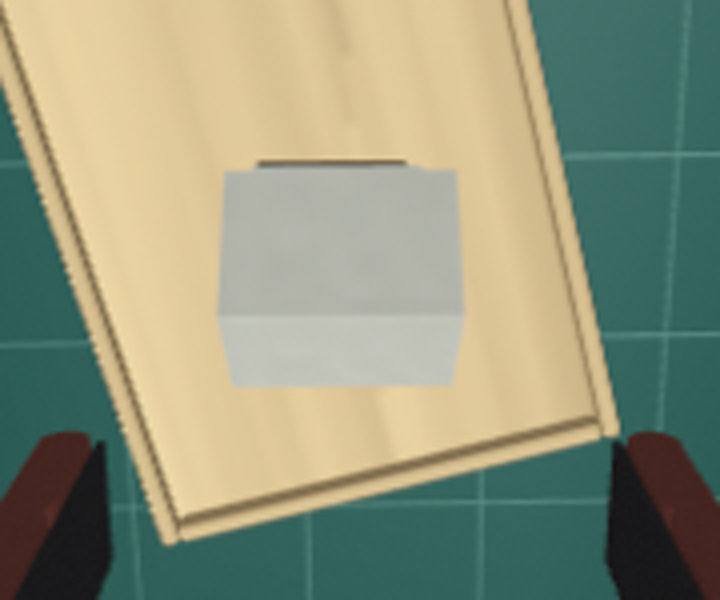

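```bash
cat >> h.py <<'E'
from scipy.optimize import minimize
def silfit(p,L,x0,sat=60,val=130,zfree=False):
    """x0=[x,y,yaw,z]; silhouette fit of a tent, soft IoU at 4x scale"""
    uv=proj(p,[x0[0],x0[1],x0[3]+20])[0];m=white(p,uv,75,sat,val)
    M=np.array([[i*L/2,w,h] for w,h in ((0,29.7),(26.9,2.8),(-26.9,2.8)) for i in (-1,1)])
    big=cv2.GaussianBlur(cv2.resize(m*255,None,fx=4,fy=4,interpolation=cv2.INTER_LINEAR),(0,0),3)/255.
    def c(x):
        Q=M.copy();a=x[2];Q[:,:2]=x[:2]+M[:,:2]@np.array([[np.cos(a),np.sin(a)],[-np.sin(a),np.cos(a)]]);Q[:,2]+=x[3] if zfree else x0[3]
        u=((proj(p,Q)+.5)*4-.5);w=np.zeros(big.shape,np.uint8)
        for k in ([0,1,3,2],[0,1,5,4]):cv2.fillConvexPoly(w,np.round(u[k]*16).astype(np.int32),255,cv2.LINE_AA,4)
        w=cv2.GaussianBlur(w,(0,0),3)/255.;return np.abs(w-big).sum()/np.maximum(w,big).sum()
    x0=np.array(x0,float);n=4 if zfree else 3
    S=np.vstack([x0[:n]]+[x0[:n]+d for d in np.diag([6,6,.1,4][:n])])
    f=lambda x:c(x)
    o=minimize(f,x0[:n],method="Nelder-Mead",options=dict(initial_simplex=S,xatol=.02,fatol=1e-5,maxiter=400))
    print("sil",o.x[:2].round(1),"yaw",np.degrees(o.x[2]).round(2),"z",o.x[3:].round(1),"err",round(o.fun,4),"area",int(m.sum()));return o.x
E
python3 - <<'E'
from h import *
p=ctrl.get_image("wrist")
silfit(p,54,[670,-74,0,34.7]);silfit(p,54,[670,-74,0,34.7],zfree=True)
t=ctrl.get_image("top")
for q0 in (.4,-.4,1.5):silfit(t,68,[435,133,q0,0])
to(437,133,170,np.radians(89.3))
E
```

```text
sil [671.2 -72. ] yaw -0.69 z [] err 0.0214 area 3462
sil [671.2 -71.8] yaw -0.7 z [35.2] err 0.0197 area 3462
sil [422.3 137.4] yaw 20.72 z [] err 0.6711 area 1099
sil [421.5 137.5] yaw 20.2 z [] err 0.671 area 1099
sil [415.1 128.1] yaw 102.44 z [] err 0.7358 area 1099
move [0.2041, -0.2356, -0.0294] [-0.1, -0.01, 0.05] q7 0.3 t 21.3 pos [670.2 -73.8 140.1] yaw 1.5595
```

Request:
move_arm --moves '[[[0.04,-0.046,-0.01,0,0,0,0.0878],[0.08,-0.092,-0.02,0,0,0,0.0878],[0.12,-0.138,-0.03,0,0,0,0.0878],[0.16,-0.184,-0.03,0,0,0,0.0878],[0.2,-0.23,-0.03,0,0,0,0.0878]]]'

```text
time: 21.92
eef_pos: [441.1, 129.6, 170.3]
orientation: [-3.14, 0.001, 1.56]
contact_force: [1.2, 1.6, 0.6]
finger_gap: 1.0
grip_force: 0.0
```

Request:
move_arm --moves '[[[0.004,-0.006,0,0,0,0,0.0878],[0.004,-0.006,0,0,0,0,0.0878],[0.004,-0.006,0,0,0,0,0.0878]]]'

```text
time: 22.3
eef_pos: [438.4, 131.4, 171.0]
orientation: [3.141, 0.001, 1.557]
contact_force: [-0.1, -0.2, 0.2]
finger_gap: 1.001
grip_force: 0.0
```

Run:
```python
from h import *
p=snap("wrist","w12.png")
print(pin(p,"angle_large",0))
for q0 in (20,-20,60):x=silfit(p,68,[437,133,np.radians(q0),0],val=140)
x=silfit(p,68,[437,133,np.radians(20),0],val=140)
to(x[0],x[1],62,x[2]+np.pi/2);to(x[0],x[1],62,x[2]+np.pi/2)
# is it white? mean colour around projected spot
u=proj(p,[x[0],x[1],25])[0].astype(int);print(u,p["frame"][u[1]-5:u[1]+5,u[0]-5:u[0]+5].mean((0,1)))
```

```text
[(0.95, [438.4, 126.5]), (0.6, [314.8, 182.9])]
sil [434.5 131.1] yaw 113.29 z [] err 0.0205 area 2919
sil [434.5 131. ] yaw -66.79 z [] err 0.0204 area 2919
sil [434.5 131.1] yaw 113.07 z [] err 0.0204 area 2919
sil [434.5 131.1] yaw 113.29 z [] err 0.0205 area 2919
move [-0.0002, -0.0038, 0.1089] [0.04, 0.04, 65.91] q7 -0.27 t 22.4 pos [438.3 131.4 170.9] yaw 1.5568
move [-0.0002, -0.0038, 0.1089] [0.04, 0.04, 65.91] q7 -0.27 t 22.4 pos [438.3 131.4 170.9] yaw 1.5568
[255 183] [203.84 205.93 195.95]
```

Request:
move_arm --moves '[[[0,-0.0038,0,0,0,10,0.0878],[0,-0.0038,0,0,0,20,0.0878],[0,-0.0038,0.02,0,0,30,0.0878],[0,-0.0038,0.04,0,0,40,0.0878],[0,-0.0038,0.06,0,0,50,0.0878]]]'

```text
time: 23.02
eef_pos: [434.3, 131.7, 110.4]
orientation: [3.141, -0.0, 0.679]
contact_force: [-0.5, 0.2, 0.2]
finger_gap: 0.999
grip_force: 0.0
```

Request:
move_arm --moves '[[[0,0,0.02,0,0,8,0.0878],[0,0,0.03,0,0,16,0.0878],[0,0,0.03,0,0,16,0.0878],[0,0,0.03,0,0,16,0.0878]]]'

```text
time: 23.52
eef_pos: [434.1, 132.3, 81.3]
orientation: [3.141, -0.0, 0.41]
contact_force: [0.1, 0.7, -0.1]
finger_gap: 1.003
grip_force: 0.0
```

Run:
```python
from h import *
p=snap("wrist","w13.png")
x=silfit(p,68,[434.5,131,np.radians(113.2),0],val=140)
to(434.5,131.1,5.5,np.radians(203.2))
to(434.5,131.1,5.5,np.radians(203.2))
```

```text
sil [434.7 131.1] yaw 112.98 z [] err 0.0132 area 5120
move [-0.0002, 0.0014, 0.076] [0.0, -0.04, 0.25] q7 -1.17 t 23.57 pos [434.1 132.5  81.5] yaw 0.4092
move [-0.0002, 0.0014, 0.076] [0.0, -0.04, 0.25] q7 -1.17 t 23.57 pos [434.1 132.5  81.5] yaw 0.4092
```

Request:
move_arm --moves '[[[0,0.001,0.03,0,0,0.3,0.0878],[0,0.001,0.055,0,0,0.3,0.0878],[0,0.001,0.075,0,0,0.3,0.0878],[0,0.001,0.0755,0,0,0.3,0.0878]]]'

```text
time: 24.08
eef_pos: [433.6, 131.4, 5.2]
orientation: [-3.142, 0.001, 0.403]
contact_force: [0.3, -0.7, 0.5]
finger_gap: 0.996
grip_force: 0.0
```

Request:
move_arm --moves '[[[0,0,0,0,0,0,0.078],[0,0,0,0,0,0,0.062],[0,0,0,0,0,0,0.062],[0,0,0,0,0,0,0.062],[0,0,0,0,0,0,0.062]]]'

```text
time: 24.7
eef_pos: [434.5, 132.1, 6.2]
orientation: [-3.141, -0.001, 0.402]
contact_force: [-1.0, 0.0, 6.6]
finger_gap: 0.768
grip_force: 30.0
```

Request:
move_arm --moves '[[[0,0,-0.06,0,0,0,0.062],[0.01,0.02,-0.115,0,0,-6,0.062],[0.03,0.06,-0.125,0,0,-16,0.062],[0.052,0.107,-0.125,0,0,-26,0.062],[0.075,0.154,-0.125,0,0,-36,0.062]]]'

```text
time: 25.32
eef_pos: [564.3, 19.2, 131.0]
orientation: [3.142, -0.001, 1.038]
contact_force: [1.2, 0.3, -0.4]
finger_gap: 0.765
grip_force: 30.0
```

Run:
```python
from h import *
to(670.5,-73.5,115,np.radians(89.3))
```

```text
move [-0.0258, 0.1386, 0.016] [0.02, -0.06, -29.83] q7 -0.35 t 25.32 pos [564.3  19.2 131. ] yaw 1.0379
```

Request:
move_arm --moves '[[[-0.008,0.045,0,0,0,-10,0.062],[-0.016,0.09,0,0,0,-20,0.062],[-0.0258,0.1386,0.01,0,0,-29.8,0.062],[-0.0258,0.1386,0.016,0,0,-29.8,0.062],[-0.0258,0.1386,0.016,0,0,-29.8,0.062]]]'

```text
time: 25.95
eef_pos: [667.7, -73.6, 113.5]
orientation: [-3.139, -0.001, 1.549]
contact_force: [0.5, 0.4, 0.5]
finger_gap: 0.766
grip_force: 30.0
```

Run:
```python
from h import *
s=ctrl.get_state();to(671,-73.3,50,np.radians(89.3))
p=snap("wrist","w14.png")
to(671,-73.3,50,np.radians(89.3))
# held large: underside at tcp-6
e=s["eef_pos"]
silfit(p,68,[e[0],e[1],0,e[2]-6.1],val=130)
# stack columns above the held one
h=cv2.cvtColor(p["frame"],cv2.COLOR_RGB2HSV);m=(h[:,:,1]<40)&(h[:,:,2]>130)
for r in range(160,260,8):
  c=np.where(m[r,170:350])[0]+170;print(r,len(c),c.min() if len(c) else 0,c.max() if len(c) else 0)
u=proj(p,[[671-27,-72,35+2.8],[671+27,-72,37.8],[671-27,-72+27,38],[671+27,-72+27,38]]);print(u.round(0).tolist())
```

```text
move [0.0003, 0.0034, 0.0635] [-0.13, -0.03, -0.55] q7 0.26 t 25.95 pos [667.7 -73.6 113.5] yaw 1.5491
move [-0.0005, 0.0032, 0.0641] [-0.09, -0.04, -0.47] q7 0.26 t 26.0 pos [667.9 -72.8 114.1] yaw 1.5503
sil [667.6 -73.4] yaw -1.12 z [] err 0.1173 area 10771
160 0 0 0
168 0 0 0
176 66 231 296
184 67 231 297
192 68 230 297
200 69 230 298
208 117 201 317
216 119 200 318
224 120 200 319
232 121 199 319
240 123 198 320
248 124 198 321
256 126 197 322
[[231.0, 204.0], [295.0, 203.0], [230.0, 173.0], [296.0, 171.0]]
```

Request:
move_arm --moves '[[[0,0.003,0.03,0,0,-0.5,0.062],[0,0.003,0.045,0,0,-0.5,0.062],[0,0.003,0.055,0,0,-0.5,0.062],[0,0.003,0.061,0,0,-0.5,0.062],[0,0.003,0.064,0,0,-0.5,0.062]]]'

```text
time: 26.62
eef_pos: [671.9, -74.0, 50.7]
orientation: [3.141, -0.0, 1.559]
contact_force: [0.5, 0.2, -0.7]
finger_gap: 0.773
grip_force: 30.0
```

Request:
move_arm --moves '[[[0,0,0.001,0,0,0,0.062],[0,0,0.002,0,0,0,0.062],[0,0,0.002,0,0,0,0.062]]]'

```text
time: 27.0
eef_pos: [672.0, -74.1, 48.8]
orientation: [3.141, -0.0, 1.559]
contact_force: [0.4, -0.0, -0.5]
finger_gap: 0.771
grip_force: 30.0
```

Request:
move_arm --moves '[[[0,0,0.0008,0,0,0,0.062],[0,0,0.0017,0,0,0,0.062],[0,0,0.0017,0,0,0,0.062]]]'

```text
time: 27.38
eef_pos: [672.5, -73.1, 47.6]
orientation: [3.14, -0.001, 1.56]
contact_force: [-1.1, 2.8, 4.6]
finger_gap: 0.771
grip_force: 30.0
```

Request:
move_arm --moves '[[[0,0,0,0,0,0,0.078],[0,0,0,0,0,0,0.0878],[0,0,-0.015,0,0,0,0.0878],[0,0,-0.05,0,0,0,0.0878],[0,0,-0.1,0,0,0,0.0878]]]'

```text
time: 28.0
eef_pos: [671.0, -74.1, 147.6]
orientation: [-3.139, 0.0, 1.559]
contact_force: [-0.1, -1.2, 0.8]
finger_gap: 1.002
grip_force: 0.0
```

Run:
```python
from h import *
for i in range(3):ctrl.get_image("scene")
p=snap("wrist","w15.png")
silfit(p,68,[671,-73,0,40.4]);silfit(p,68,[671,-73,0,40.4],zfree=True)
# black saddle visible edges
g=p["frame"].max(2);u=proj(p,[670,-60,26])[0].astype(int)
print(pin(p,"collar",8),pin(p,"post",8))
# collar top ring centre (z=38 if down)
q=proj(p,[638.3,55.7,38])[0];print("collar px",q)
if 0<q[1]<384:
  m=white(p,q,45,50,170);c=max(cv2.findContours(m,cv2.RETR_EXTERNAL,cv2.CHAIN_APPROX_NONE)[0],key=cv2.contourArea)
  e=cv2.minEnclosingCircle(np.array([ray(p,k,38)[:2] for k in c[:,0].astype(float)],np.float32));print(e)
s=ctrl.get_image("scene")
print(pin(s,"channel",0),pin(s,"puck",0)); print(ctrl.get_state()["time"],ctrl.get_state()["eef_pos"])
```

```text
sil [672.1 -71.5] yaw -0.38 z [] err 0.0252 area 4254
sil [672.1 -71.3] yaw -0.78 z [41.] err 0.0239 area 4254
[(0.78, [634.7, 58.3])] [(0.96, [638.2, 53.8]), (0.27, [671.0, -83.7])]
collar px [214.00497975  43.40672157]
((635.9968872070312, 55.29283905029297), 21.65915298461914)
[(0.81, [569.3, 298.7])] [(0.61, [424.4, 12.5])]
28.45 [671.10327777 -73.92104272 145.65321558]
```

```bash
python3 -c "
from workcell import ctrl
print(ctrl.job_done())"
```

```text
the job is handed in; nothing more can be done
None
```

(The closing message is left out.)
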